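# Slide the slicer's hand guard off its spring catch and over the blade

### The job

Make the vegetable slicer safe: its hand guard is locked at the loading end and the blade lies bare. Press the sprung steel catch plate behind the guard fully down with a fingertip, keep it down while you push the guard by its rear wall past the catch, and slide the guard on along the rails over the blade until it meets the far stop; then come clear so that the catch springs back up. Only press and push: do not touch the guard's knob or the blade, grasp nothing, and leave the peeler, jar, cup and can undisturbed.

Things in the scene. Friction and masses are not known exactly. Their poses are not given: they have to be found in the camera images.
- slicer: Fixed slicer, white frame 320 mm long (x), 116 mm wide (y) on a clear box. Origin: centre of its underside on the worktop; x runs along the rails from the loading end (x = -160 mm) to the far stop; z up. Rails: 16 mm wide, centred at y = -50 and 50 mm, top 84 mm above the worktop; the steel runway between them at 66 mm. A low cross bar (top 70 mm) closes the loading end, x = -160 to -148 mm.
- far_stop (a point): Middle of the inner face of the white far cross bar (slicer x = 148 mm), 96 mm above the worktop (its top edge). The guard's front meets it.
- guard (a joint): Slide of the hand guard along slicer x, in m: 0 = locked at the loading end, 0.156 = against the far stop, covering the blade. About 2 N moves it; it stays where it is left and cannot be lifted off. The catch stops it at about 0.0015 unless pressed; beyond 0.018 its rear wall is clear of the catch ears.
- guard_heel (a point): Middle of the rear face of the guard's rear wall, to be pushed toward slicer +x; 96.5 mm above the worktop, at slicer x = -108 mm when guard = 0. The wall is 98 mm wide and reaches 13.5 mm below and above this point. The guard is a grey, low, hollow box on the rails, 100 mm long ahead of this face, top 111 mm above the worktop.
- guard_knob (a point): Round grey knob on the guard's top, 27 mm in diameter, 58 mm ahead of the guard's rear face, its top 137 mm above the worktop. The point: centre of its foot. Not to be touched.
- catch (a joint): Travel of the sprung catch plate, in m: 0 = up (locking), 0.010 = fully down on its stop. It moves straight down, about 3 N to start and 6.5 N fully down, and springs back when let go. The guard can pass when it is pressed 0.0055 or more; 0.008 is a good depth.
- catch_pad (a point): Point to press on top of the catch plate, mid of its free part behind the guard: slicer x = -132 mm, y = 0, 81.5 mm above the worktop when up; moves with the plate. Flat steel plate 76 mm wide (y), slicer x = -152 to -84 mm, running on under the guard (1.5 mm below its rear wall). Its free part is 44 mm long. A finger holding it down can slide forward along its middle, pushing the rear wall ahead.
- catch_ear (a point): Top of one of the catch plate's two ears, 8 mm square posts 7 mm high at y = -34 and 34 mm (this one 34), slicer x = -98.5 to -90.5 mm. They stand just ahead of the guard's rear wall and stop it; a finger passes between them (60 mm free).
- blade (a point): Steel V blade on the runway, about 40 mm long (x) and 80 mm wide, 4 mm high, centred at slicer x = 98 mm, y = 0 (this point, on the runway 66 mm above the worktop). A finger behind the guard never gets to it, for the guard stops with its rear face at slicer x = 48 mm. Not to be touched.
- peeler: Blue peeler, 170 x 25 x 18 mm, lying loose beside the slicer on the robot's side. Origin: centre of its underside. Bystander.
- spice_jar: Spice jar with black cap and green label, 45 mm in diameter, 105 mm high, standing behind the slicer. Origin: centre of its base. Bystander.
- cup: Cream ceramic cup, 69 mm in diameter, 67 mm high, standing behind the slicer. Origin: centre of its base. Bystander.
- can: Slim red drink can, 54 mm in diameter, 134 mm high, standing behind the slicer. Origin: centre of its base. Bystander.

How it is judged:
By the outcome, as a careful person would: the job done as asked, in the order asked, and still so for the second after the job is handed in, with the robot touching nothing.
It also fails if it takes over 35 s, if anything falls off the work surface, if the arm or the gripper's body presses on something with over 40 N, if the wrist force passes 120 N, or if a joint passes its speed limit or range.

### The arm

A 6-joint arm with a two-finger parallel gripper is mounted at the origin on a cart in front of the work surface, level with it; the furniture and walls round the work are solid. World frame = base frame: x ahead of the robot, y to its left, z up, the work surface at z = 0. Lengths are in m, angles in rad, forces in N, time in s.
With the tool pointing down it reaches from about 0.375 to 0.9 m from the base axis. Payload 3.1 kg.
Tool frame: the origin (TCP) lies on the centre line of the jaws, within the pads' length; the fingertips stand robot.nose_length ahead of it and the grasp point (between the pads) lies 6 mm ahead of it (robot.nose_length is the distance from the TCP to the fingertips, in m); z points along the fingers, y is the line along which they close (so a half turn about z gives the same grasp; the last joint's range is limited). The gripper opens to 87 mm and grips with 3 to 60 N. Pads are 19 mm wide; open, the fingers measure 117 mm over their backs; the gripper's body (75 mm by 190 mm) begins 51 mm behind the grasp point.
Start: joints at [-1.454, 0.527, 1.433, -0, 1.181, -0.178], TCP at [0.182, -0.598, 0.214] pointing down, gripper open.
Joint ranges: [-3.08, 3.08], [-0.75, 2.2], [0.22, 2.44], [-1.43, 4.57], [0, 2.65], [-2.85, 2.85]. Speed limits (rad/s): [2.79, 2.79, 3.14, 3.14, 3.14, 3.14].

### API

Orientations are given as a unit quaternion [x, y, z, w].
In Python, from rig import robot gives the robot as it stands.
- The arm moves only by the shell command python3 -m crank 'ROWS' [FORCE]. ROWS is JSON, one flat list of numbers, 7 for each row, row after row: the shift along the tool's x, y, z in mm, then the turn, a rotation vector about the tool's x, y, z in degrees, then the closure in counts, from 0 (fully open) to 255 (shut). In form: [x, y, z, ax, ay, az, fingers, x, y, z, ax, ay, az, fingers, ...]. A call has exactly 5 rows; each row is the pose to reach, as a shift and turn from the pose commanded when the call began, along the tool's axes at that moment; what a row does not reach only later rows make up. A row lasts 1/12 s, in which the tool goes at most 41.7 mm and 7.16 degrees, less where a joint would pass 70% of its speed; a pose out of reach is approached as far as the arm can. A call with a gripper value outside its range is refused whole. The fingers move at their own pace and stop on an object; FORCE is the grip in N (left out, the last holds). Time passes only in rows, so rows that repeat a pose let the fingers close, or fill a call up. It gives the time, the measured TCP pose, the force, the opening and the grip force at its end, in the units of the state.
- robot.get_obs(): the state, without advancing time (a new reading comes with each control period).
- robot.camera(name): name is "scene" or "top" or "wrist"; returns a dict with "pixels" (384x512x3 uint8, red, green, blue), "intrinsics" (3x3 intrinsics, pixels), "extrinsics" (4x4, takes a point from camera to world coordinates); the wrist camera has in their place "mount" (4x4, takes a point from camera to tool coordinates, whose origin is the TCP and whose axes are the flange's). Camera axes: x right, y down, z forward; pixel columns grow to the right and rows downward; lengths in m; the calibration is good to about 2 mm. A picture is of the moment at which its call begins: read the wrist's pose just before it. There is no depth.
- robot.hand_in(): hands the job in; it is judged then, once.
The state is a dict: "time": time; "q": joint angles; "joint_velocities": joint speeds; "joint_torque": joint torques, N m; "position": TCP position; "tool_rot": TCP orientation; "ft_force": force on the tool from outside, world axes, zero at the start; "moment": the same for the moment, N m; "grip_width": finger opening in m; "grip_force": force on a finger pad.
Only numpy, scipy, OpenCV 4.12 (cv2) and the standard library are available. Lean on these libraries where they do the work, as an engineer would, in place of code of your own. Each camera call takes 0.05 s, during which the arm holds its last target. There are 200 camera calls.

## Working session

There is one attempt and no reset: what is moved stays moved. The work goes in short steps, Python scripts to look and compute and a shell command to move; the robot and the scene stay as the last step left them, time stands still between calls to the robot, and variables do not carry over. Pictures are saved under pics/ and viewed, at most 10 in all, crops included, and the job is handed in when it is done.

```bash
mkdir -p pics; python3 - <<'E'
from rig import robot
import cv2,numpy as np
o=robot.get_obs();print(o['time'],o['position'],o['tool_rot'],o['ft_force'],robot.nose_length)
for n in("scene","top"):
    c=robot.camera(n);cv2.imwrite(f"pics/{n}0.png",c['pixels'][:,:,::-1]);print(n,c['intrinsics'],c['extrinsics'])
    np.savez(f"{n}.npz",**{k:c[k] for k in('intrinsics','extrinsics')},pixels=c['pixels'])
E
```

```text
0.0 [ 0.18152176 -0.59727951  0.21347132] [ 9.89157654e-01  1.46853572e-01  3.63615953e-05 -1.07805910e-03] [-0.07558473  0.1485791   0.33388318] 0.025
scene [[388.58995146   0.         254.47213029]
 [  0.         388.58995146 187.2325786 ]
 [  0.           0.           1.        ]] [[-0.79116637 -0.36295011  0.49226314  0.08900759]
 [-0.61154402  0.45848219 -0.64483176  0.55771099]
 [ 0.00834788 -0.81120978 -0.58469565  0.59101251]
 [ 0.          0.          0.          1.        ]]
top [[371.26063725   0.         254.65037477]
 [  0.         371.26063725 191.39791542]
 [  0.           0.           1.        ]] [[ 0.02562631 -0.99366292  0.10944079  0.4434299 ]
 [-0.99888259 -0.02110347  0.0422872  -0.01998068]
 [-0.03970964 -0.11040217 -0.9930934   0.95817206]
 [ 0.          0.          0.          1.        ]]
```

View pics/top0.png

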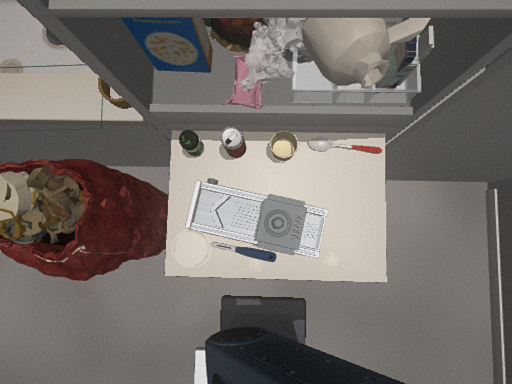

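View pics/scene0.png

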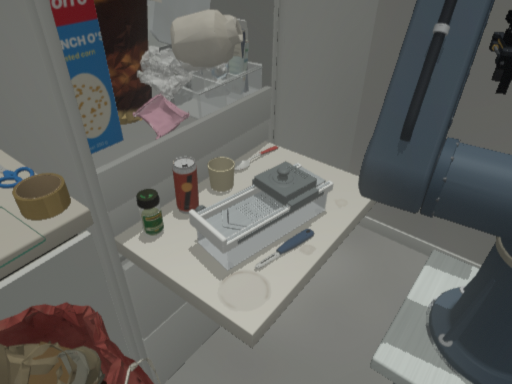

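The top view shows the guard at (281,223), the bare V blade at (220,210), the loading end near (322,232), the far end near (195,203) and the peeler at (245,251). The jar, can and cup stand behind. I'll enlarge both views.

```bash
python3 - <<'E'
import cv2
a=cv2.imread('pics/top0.png')[170:265,180:340];cv2.imwrite('pics/top1.png',cv2.resize(a,None,fx=5,fy=5,interpolation=cv2.INTER_CUBIC))
a=cv2.imread('pics/scene0.png')[155:270,185:345];cv2.imwrite('pics/scene1.png',cv2.resize(a,None,fx=5,fy=5,interpolation=cv2.INTER_CUBIC))
E
```

```text
(no output)
```

View pics/top1.png

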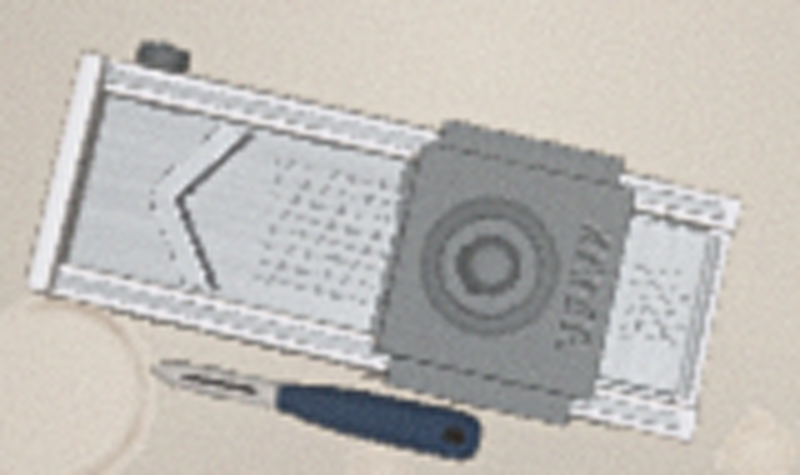

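View pics/scene1.png

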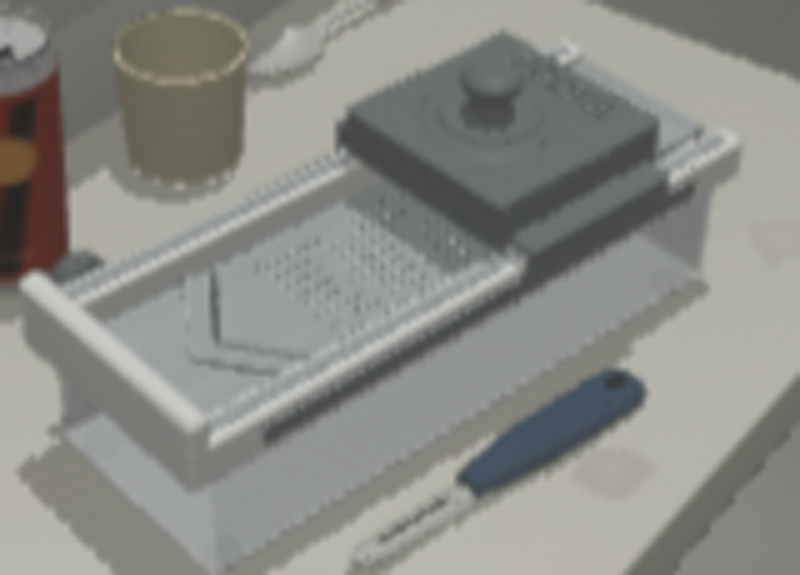

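The crops give the frame corners, far bar and guard edges in both views. I'll fit the slicer pose to them.

```bash
cat > fit.py <<'E'
import numpy as np
from scipy.optimize import least_squares
from scipy.spatial.transform import Rotation as R
T=[(740,200,-160,-58,84),(690,437,-160,58,84),(82,52,160,-58,96),(30,288,160,58,96),(489,265,-50,0,137),(636,178,-108,-49,111),(597,398,-108,49,111)]
S=[(25,278,160,-58,96),(205,430,160,58,96),(740,140,-160,58,84),(340,130,-8,-49,111),(508,212,-8,49,111),(657,125,-108,49,111),(505,35,-108,-49,111)]
def proj(c,P):
    E=np.linalg.inv(c['extrinsics']);p=(E[:3,:3]@P.T).T+E[:3,3];p=p@c['intrinsics'].T;return p[:,:2]/p[:,2:]
def w(v,q):
    c,s=np.cos(v[2]),np.sin(v[2]);q=np.asarray(q)/1000
    return np.c_[v[0]+c*q[:,0]-s*q[:,1],v[1]+s*q[:,0]+c*q[:,1],q[:,2]]
def res(v,sets):
    r=[]
    for n,L,o in sets:
        L=np.array(L,float);r.append(proj(np.load(n+'.npz'),w(v,L[:,2:]))-((L[:,:2]+.5)/5-.5+o))
    return np.vstack(r).ravel()
A=('top',T,(180,170));B=('scene',S,(185,155))
for s in([A],[B],[A,B]):
    f=least_squares(res,[.5,0,1.4],args=(s,),loss='soft_l1');print(f.x,np.round(f.fun.reshape(-1,2),1).tolist())
v=f.x
for n,q in dict(pad=(-132,0,81.5),heel=(-108,0,96.5),end=(48,0,80),stop=(148,0,96)).items():print(n,w(v,[q])[0].round(4))
from rig import robot
o=robot.get_obs();M=R.from_quat(o['tool_rot']).as_matrix();print(M.round(4),np.degrees(v[2]))
E
python3 fit.py
```

```text
[0.47667223 0.01140815 1.37969111] [[0.9, -1.1], [1.1, 0.5], [-0.6, -0.6], [-1.7, 0.4], [0.4, -0.6], [0.2, 1.5], [-0.8, 0.0]]
[0.47185704 0.0146362  1.39714289] [[-1.5, 2.4], [-0.9, 2.4], [1.6, -1.3], [1.0, -3.9], [-0.4, -0.1], [1.6, -1.1], [-0.3, -0.9]]
[0.4754705  0.01180782 1.38474322] [[0.7, -1.0], [1.1, 0.7], [-1.0, 0.2], [-1.8, 1.3], [0.2, -0.1], [-0.0, 1.8], [-0.8, 0.4], [-2.0, 0.3], [-2.4, 0.3], [1.3, -1.9], [0.7, -5.1], [-1.2, -1.3], [1.1, -1.9], [-0.3, -1.8]]
pad [ 0.4511 -0.1179  0.0815]
heel [ 0.4555 -0.0943  0.0965]
end [0.4843 0.059  0.08  ]
stop [0.5028 0.1573 0.096 ]
[[ 9.569e-01  2.905e-01 -3.000e-04]
 [ 2.905e-01 -9.569e-01  1.900e-03]
 [ 3.000e-04 -1.900e-03 -1.000e+00]] 79.33994195746318
```

```bash
python3 -m crank '[29,-28,0,0,0,-7,255, 58,-56,0,0,0,-14,255, 87,-84,0,0,0,-21,255, 116,-112,0,0,0,-28,255, 145,-140,0,0,0,-35,255]' 20
cat > to.py <<'E'
import sys,numpy as np
from rig import robot
from scipy.spatial.transform import Rotation as R
# usage: to.py x y z yawdeg  -> tool shift mm, turn deg
x,y,z,a=map(float,sys.argv[1:5]);o=robot.get_obs();q=R.from_quat(o['tool_rot'])
G=R.from_matrix(np.array([[np.cos(np.radians(a)),np.sin(np.radians(a)),0],[np.sin(np.radians(a)),-np.cos(np.radians(a)),0],[0,0,-1]]))
print(o['time'],o['position'].round(4),o['ft_force'].round(1),'shift',(1000*q.inv().apply(np.array([x,y,z])-o['position'])).round(1),'turn',np.degrees((q.inv()*G).as_rotvec()).round(2))
E
python3 to.py .451 -.118 .16 79.3
```

```text
time: 0.52
position: [0.28, -0.4199, 0.214]
tool_rot: [0.898, 0.44, 0.0, -0.001]
ft_force: [0.2, 0.6, 0.2]
grip_width: 0.0615
grip_force: 0.0
0.5167 [ 0.28   -0.4199  0.214 ] [0.2 0.6 0.2] shift [343.3 -50.   54.3] turn [ -0.03  -0.05 -27.11]
```

```bash
python3 -m crank '[40,-6,0,0,0,-5.4,255, 80,-12,0,0,0,-10.8,255, 120,-18,0,0,0,-16.2,255, 160,-24,0,0,0,-21.6,255, 200,-30,0,0,0,-27,255]'
python3 to.py .451 -.118 .16 79.3
```

```text
time: 0.93
position: [0.3798, -0.244, 0.2143]
tool_rot: [0.771, 0.637, 0.0, -0.0]
ft_force: [0.9, -0.7, 0.2]
grip_width: 0.0282
grip_force: 0.0
0.9333 [ 0.3798 -0.244   0.2143] [ 0.9 -0.7  0.2] shift [137.2  46.1  54.3] turn [-0.02 -0.02 -0.18]
```

```bash
python3 -m crank '[35,12,5,0,0,0,255, 70,24,20,0,0,0,255, 105,36,40,0,0,0,255, 137,46,54,0,0,0,255, 137,46,54,0,0,0,255]'
python3 -m crank '[0,0,0,0,0,0,255,0,0,0,0,0,0,255,0,0,0,0,0,0,255,0,0,0,0,0,0,255,0,0,0,0,0,0,255]'
python3 to.py .451 -.118 .16 79.3
python3 - <<'E'
from rig import robot
import cv2,numpy as np
o=robot.get_obs();c=robot.camera('wrist');print(c['mount'].round(4),o['q'])
np.savez('wrist.npz',**c,pos=o['position'],rot=o['tool_rot'])
cv2.imwrite('pics/w0.png',cv2.resize(c['pixels'][:,:,::-1],(800,600)))
c=robot.camera('scene');cv2.imwrite('pics/s2.png',cv2.resize(c['pixels'][90:270,185:425,::-1],(800,600)))
E
```

```text
time: 1.35
position: [0.4506, -0.1146, 0.158]
tool_rot: [0.77, 0.638, -0.0, -0.003]
ft_force: [-1.0, 0.6, -0.8]
grip_width: 0.0018
grip_force: 0.0
time: 1.77
position: [0.451, -0.1218, 0.161]
tool_rot: [0.773, 0.634, 0.0, 0.001]
ft_force: [-0.5, -0.3, -0.8]
grip_width: 0.0006
grip_force: 0.0
1.7667 [ 0.451  -0.1218  0.161 ] [-0.5 -0.3 -0.8] shift [ 3.7 -0.7  1. ] turn [ 0.07  0.03 -0.54]
[[-3.000e-04 -9.635e-01 -2.676e-01  7.610e-02]
 [ 1.000e+00  1.000e-04 -1.300e-03  2.000e-04]
 [ 1.200e-03 -2.676e-01  9.635e-01 -1.706e-01]
 [ 0.000e+00  0.000e+00  0.000e+00  1.000e+00]] [-5.03644151e-01  4.00931270e-01  1.87622928e+00 -1.18393502e-04
  8.63195891e-01 -3.07357840e-01]
```

View pics/w0.png

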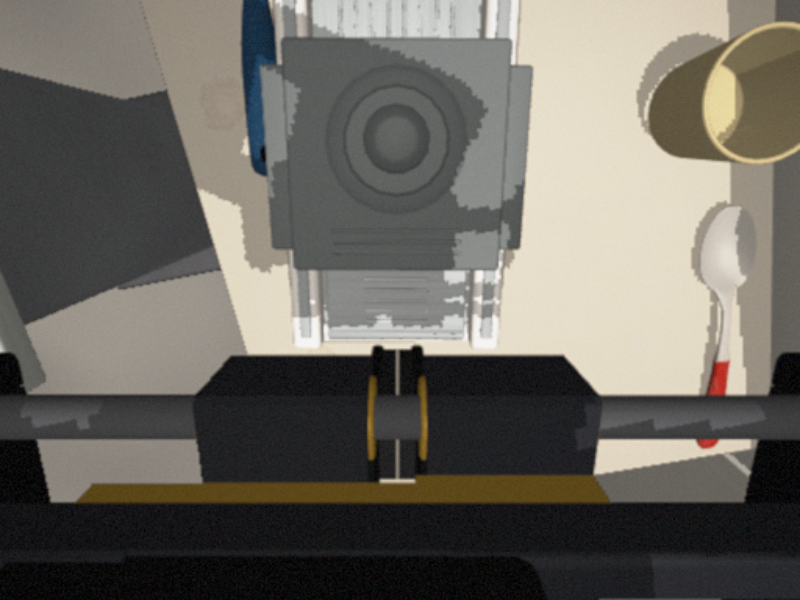

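View pics/s2.png

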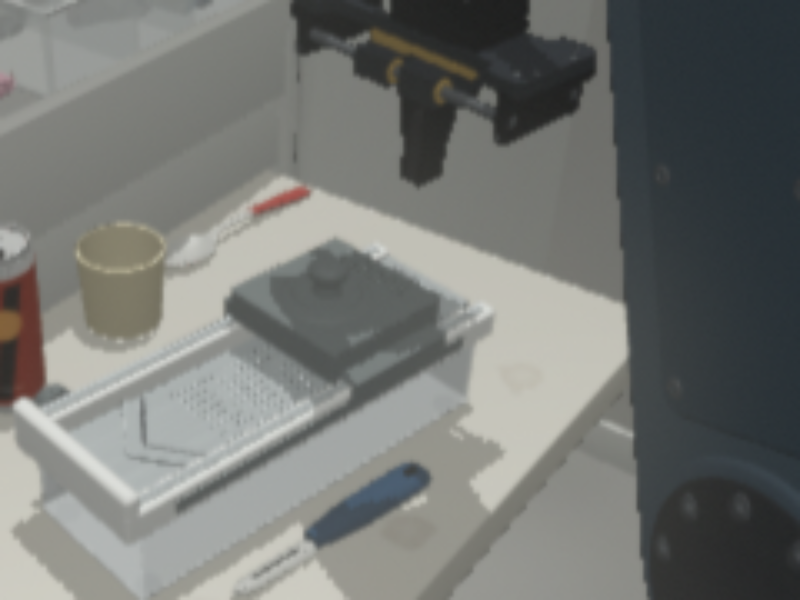

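The wrist view shows the guard's rear top edge at row ~268 (cols 282–512), the rails ending at row ~345 and the knob at (397,138), so the tool looks well centred laterally. I'll fit the slicer pose from this view and check it against the first fit.

```bash
cat > fitw.py <<'E'
import numpy as np
from scipy.optimize import least_squares
from scipy.spatial.transform import Rotation as R
from fit import proj,w
d=dict(np.load('wrist.npz'));E=np.eye(4);E[:3,:3]=R.from_quat(d['rot']).as_matrix();E[:3,3]=d['pos']
c=dict(intrinsics=d['intrinsics'],extrinsics=E@d['mount'])
L=np.array([(293,347,-160,58,84),(498,347,-160,-58,84),(282,268,-108,49,111),(512,268,-108,-49,111),(397,138,-50,0,137),(282,40,-8,49,111),(510,40,-8,-49,111)],float)
uv=(L[:,:2]+.5)*[.64,.64]-.5
f=least_squares(lambda v:(proj(c,w(v,L[:,2:]))-uv).ravel(),[.475,.012,1.385],loss='soft_l1')
print('wrist',f.x,f.fun.reshape(-1,2).round(1).tolist(),w(f.x,[(-132,0,81.5)])[0])
tip=d['pos']+[0,0,-.025]
print('tip px wrist',proj(c,tip[None])/.64,'scene',proj(np.load('scene.npz'),tip[None]))
E
python3 fitw.py | tail -3
```

```text
[-3.000e-04  8.000e-04 -1.000e+00]] 79.33994195746318
wrist [0.47792157 0.01326994 1.36955665] [[-0.6, 2.2], [0.9, 2.8], [7.0, 0.8], [-8.2, 1.4], [-0.3, -0.4], [-1.3, -3.3], [2.7, -2.5]] [ 0.45153686 -0.11606624  0.0815    ]
tip px wrist [[396.82158938 347.26420556]] scene [[309.67867592 154.7347451 ]]
```

```bash
python3 - <<'E' | tail -8
from fitw import *
print(c['intrinsics'][0,0])
M=E[:3,:3]
for q in [(9.5,15,25),(9.5,-15,25),(-9.5,15,25),(9.5,15,0),(9.5,15,-45),(0,0,-45)]:
    P=(d['pos']+M@(np.array(q)/1000))[None]
    print(q,'w',(proj(c,P)/.64).round(),'scrop',((proj(np.load('scene.npz'),P)-[185,90])/.3).round())
E
```

```text
tip px wrist [[396.82158938 347.26420556]] scene [[309.67867592 154.7347451 ]]
302.9692258753258
(9.5, 15, 25) w [[431. 327.]] scrop [[390. 212.]]
(9.5, -15, 25) w [[362. 327.]] scrop [[423. 229.]]
(-9.5, 15, 25) w [[430. 367.]] scrop [[409. 203.]]
(9.5, 15, 0) w [[436. 348.]] scrop [[393. 180.]]
(9.5, 15, -45) w [[448. 404.]] scrop [[398. 119.]]
(0, 0, -45) w [[397. 433.]] scrop [[425. 123.]]
```

```bash
python3 - <<'E' | tail -4
import fitw as F, fit as G, numpy as np
from scipy.optimize import least_squares
def wz(v,q): return G.w(v,q)+[0,0,v[3]]
def r(v,c,L,uv): return (G.proj(c,wz(v,L[:,2:]))-uv).ravel()
def go(n,c,L,uv):
    f=least_squares(r,[.475,.012,1.385,0],args=(c,L,uv),loss='soft_l1');print(n,f.x.round(4),f.fun.reshape(-1,2).round(1).tolist())
go('wrist',F.c,F.L,F.uv)
T=np.array(G.T,float);S=np.array(G.S,float)
go('top',np.load('top.npz'),T,(T[:,:2]+.5)/5-.5+[180,170])
go('scene',np.load('scene.npz'),S,(S[:,:2]+.5)/5-.5+[185,155])
E
```

```text
tip px wrist [[396.82158938 347.26420556]] scene [[309.67867592 154.7347451 ]]
wrist [ 0.4775  0.0132  1.3726 -0.0052] [[0.8, 0.4], [-0.2, 0.6], [8.4, -0.2], [-9.7, 0.0], [-0.6, 0.4], [0.0, -0.7], [0.2, -0.4]]
top [ 0.4769  0.0112  1.3786 -0.012 ] [[0.2, -0.8], [0.5, 0.2], [0.5, -0.0], [-0.4, 0.3], [0.3, -0.5], [-0.2, 1.9], [-1.1, -0.2]]
scene [ 0.4844 -0.0027  1.3829 -0.0162] [[0.7, 1.1], [-0.6, 0.2], [0.0, -0.3], [1.5, -3.4], [-1.3, 0.0], [0.2, -0.2], [-0.3, 0.3]]
```

Horizontal position agrees to within a few mm across the views. Height is less certain, so I'll descend and find contact by force.

```bash
python3 to.py .4515 -.117 .115 79
```

```text
1.8667 [ 0.4509 -0.1215  0.1608] [-0.7  0.1  0.3] shift [ 4.5 -0.4 45.8] turn [ 0.04  0.02 -0.22]
```

```bash
python3 -m crank '[2,0,12,0,0,0,255,4,0,24,0,0,0,255,4,0,36,0,0,0,255,4,0,43,0,0,0,255,4,0,43,0,0,0,255]'; python3 -m crank '[0,0,1,0,0,0,255,0,0,2,0,0,0,255,0,0,4,0,0,0,255,0,0,6,0,0,0,255,0,0,8,0,0,0,255]'; python3 to.py .4515 -.117 .1065 79
```

```text
time: 2.28
position: [0.4509, -0.1165, 0.1164]
tool_rot: [0.772, 0.635, -0.001, -0.001]
ft_force: [0.3, 0.7, -0.4]
grip_width: 0.0002
grip_force: 0.0
time: 2.7
position: [0.4521, -0.1167, 0.1097]
tool_rot: [0.772, 0.635, 0.0, 0.0]
ft_force: [-0.0, -0.2, 0.2]
grip_width: 0.0002
grip_force: 0.0
2.7 [ 0.4521 -0.1167  0.1097] [-0.  -0.2  0.2] shift [-0.4 -0.5  3.2] turn [ 0.05  0.01 -0.11]
```

Next I lower in small steps and watch the force.

```bash
python3 -m crank '[0,0,1,0,0,0,255,0,0,2,0,0,0,255,0,0,3,0,0,0,255,0,0,4,0,0,0,255,0,0,4,0,0,0,255]'; python3 -m crank '[0,0,1,0,0,0,255,0,0,2,0,0,0,255,0,0,3,0,0,0,255,0,0,3,0,0,0,255,0,0,3,0,0,0,255]'
```

```text
time: 3.12
position: [0.4517, -0.1165, 0.1053]
tool_rot: [0.772, 0.635, -0.0, -0.0]
ft_force: [0.2, -0.4, -0.4]
grip_width: 0.0005
grip_force: 0.0
time: 3.53
position: [0.4518, -0.1165, 0.1024]
tool_rot: [0.772, 0.635, -0.0, -0.0]
ft_force: [0.4, -0.7, -0.3]
grip_width: 0.0002
grip_force: 0.0
```

```bash
python3 -m crank '[0,0,1,0,0,0,255,0,0,2,0,0,0,255,0,0,3,0,0,0,255,0,0,4,0,0,0,255,0,0,4,0,0,0,255]'; python3 -m crank '[0,0,1,0,0,0,255,0,0,2,0,0,0,255,0,0,3,0,0,0,255,0,0,4,0,0,0,255,0,0,4,0,0,0,255]'
```

```text
time: 3.95
position: [0.4517, -0.1164, 0.0982]
tool_rot: [0.772, 0.635, -0.0, -0.0]
ft_force: [0.5, 0.6, 0.2]
grip_width: 0.0003
grip_force: 0.0
time: 4.37
position: [0.4517, -0.1165, 0.0942]
tool_rot: [0.772, 0.635, -0.0, -0.0]
ft_force: [0.2, 1.0, -0.4]
grip_width: 0.0005
grip_force: 0.0
```

```bash
python3 - <<'E'
from rig import robot
import cv2
c=robot.camera('scene');cv2.imwrite('pics/s3.png',cv2.resize(c['pixels'][100:220,225:385,::-1],(800,600),interpolation=cv2.INTER_CUBIC))
E
```

```text
(no output)
```

View pics/s3.png

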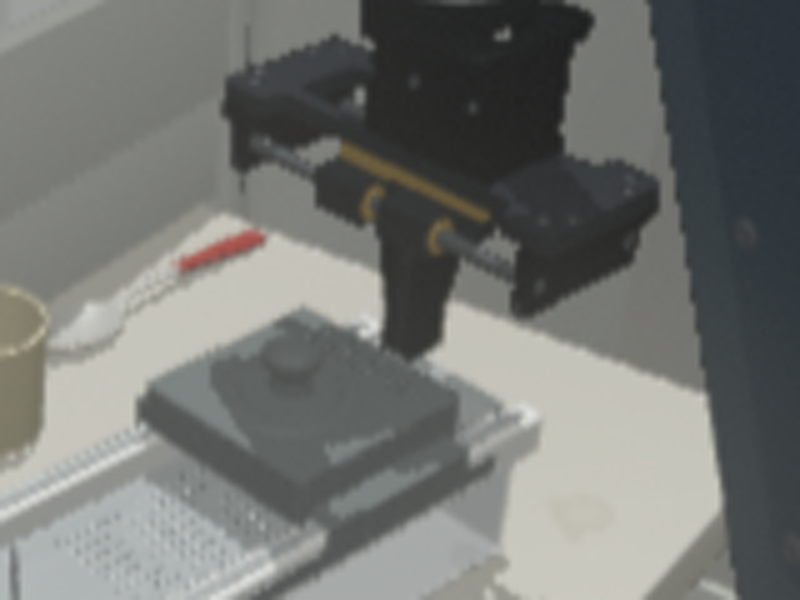

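The fingertip at about (405,358) is over the plate behind the guard and still above it, so the real nose is shorter than stated. The carriage is well clear of the guard and I'll keep descending.

```bash
python3 -m crank '[0,0,1,0,0,0,255,0,0,2,0,0,0,255,0,0,3,0,0,0,255,0,0,4,0,0,0,255,0,0,4,0,0,0,255]'; python3 -m crank '[0,0,1,0,0,0,255,0,0,2,0,0,0,255,0,0,3,0,0,0,255,0,0,3,0,0,0,255,0,0,3,0,0,0,255]'
```

```text
time: 4.83
position: [0.4517, -0.1165, 0.0902]
tool_rot: [0.772, 0.635, -0.0, -0.0]
ft_force: [-0.2, -1.0, 0.0]
grip_width: 0.0003
grip_force: 0.0
time: 5.25
position: [0.4518, -0.1165, 0.0874]
tool_rot: [0.772, 0.635, -0.0, -0.0]
ft_force: [-0.1, -0.3, -0.1]
grip_width: 0.0004
grip_force: 0.0
```

```bash
python3 -m crank '[0,0,1,0,0,0,255,0,0,2,0,0,0,255,0,0,3,0,0,0,255,0,0,3,0,0,0,255,0,0,3,0,0,0,255]'; python3 -m crank '[0,0,1,0,0,0,255,0,0,2,0,0,0,255,0,0,3,0,0,0,255,0,0,3,0,0,0,255,0,0,3,0,0,0,255]'
```

```text
time: 5.67
position: [0.4517, -0.1165, 0.0844]
tool_rot: [0.772, 0.635, -0.0, -0.0]
ft_force: [-0.6, 1.2, 0.4]
grip_width: 0.0003
grip_force: 0.0
time: 6.08
position: [0.4518, -0.1165, 0.0814]
tool_rot: [0.772, 0.635, -0.0, -0.0]
ft_force: [1.0, 0.5, 0.3]
grip_width: 0.0004
grip_force: 0.0
```

```bash
python3 -m crank '[0,0,1,0,0,0,255,0,0,2,0,0,0,255,0,0,3,0,0,0,255,0,0,3,0,0,0,255,0,0,3,0,0,0,255]'; python3 - <<'E'
from rig import robot
import cv2
c=robot.camera('scene');cv2.imwrite('pics/s4.png',cv2.resize(c['pixels'][130:205,260:360,::-1],(800,600),interpolation=cv2.INTER_CUBIC))
E
```

```text
time: 6.5
position: [0.4518, -0.1165, 0.0784]
tool_rot: [0.772, 0.635, -0.0, -0.0]
ft_force: [-0.3, 0.6, 0.1]
grip_width: 0.0009
grip_force: 0.0
```

View pics/s4.png

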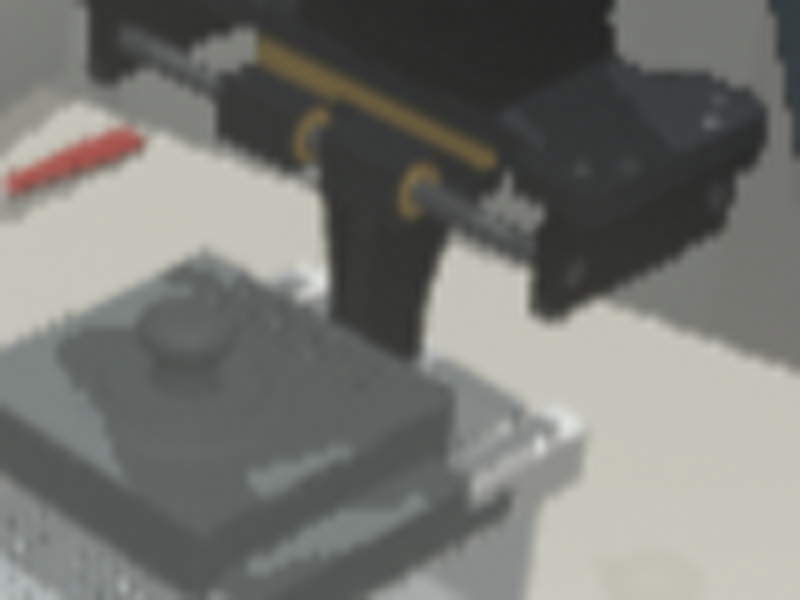

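The tip at about (380,350) is now hidden behind the guard's rear edge with the plate below it, so contact should be close. I'll continue in small steps.

```bash
python3 -m crank '[0,0,1,0,0,0,255,0,0,2,0,0,0,255,0,0,3,0,0,0,255,0,0,3,0,0,0,255,0,0,3,0,0,0,255]'; python3 -m crank '[0,0,1,0,0,0,255,0,0,2,0,0,0,255,0,0,2,0,0,0,255,0,0,2,0,0,0,255,0,0,2,0,0,0,255]'
```

```text
time: 6.97
position: [0.4518, -0.1165, 0.0754]
tool_rot: [0.772, 0.635, -0.0, -0.0]
ft_force: [0.1, 0.7, 0.7]
grip_width: 0.0005
grip_force: 0.0
time: 7.38
position: [0.4519, -0.1166, 0.0736]
tool_rot: [0.772, 0.635, 0.0, 0.0]
ft_force: [-0.1, -0.1, 2.3]
grip_width: 0.0002
grip_force: 1.3
```

```bash
python3 -m crank '[0,0,1,0,0,0,255,0,0,2,0,0,0,255,0,0,3,0,0,0,255,0,0,4,0,0,0,255,0,0,4,0,0,0,255]'; python3 -m crank '[0,0,1,0,0,0,255,0,0,2,0,0,0,255,0,0,3,0,0,0,255,0,0,3,0,0,0,255,0,0,3,0,0,0,255]'
```

```text
time: 7.8
position: [0.4519, -0.1166, 0.0694]
tool_rot: [0.772, 0.635, 0.0, 0.0]
ft_force: [-0.4, 0.7, 3.3]
grip_width: 0.0004
grip_force: 2.1
time: 8.22
position: [0.4519, -0.1166, 0.0665]
tool_rot: [0.772, 0.635, 0.0, 0.0]
ft_force: [0.3, 0.2, 4.0]
grip_width: 0.0005
grip_force: 2.6
```

```bash
python3 -m crank '[0,0,1,0,0,0,255,0,0,2,0,0,0,255,0,0,2,0,0,0,255,0,0,2,0,0,0,255,0,0,2,0,0,0,255]'; python3 -m crank '[0,0,1,0,0,0,255,0,0,1,0,0,0,255,0,0,1,0,0,0,255,0,0,1,0,0,0,255,0,0,1,0,0,0,255]'
```

```text
time: 8.63
position: [0.4519, -0.1166, 0.0646]
tool_rot: [0.772, 0.635, 0.0, 0.0]
ft_force: [-0.8, 0.6, 5.6]
grip_width: 0.0011
grip_force: 2.9
time: 9.05
position: [0.4519, -0.1166, 0.0637]
tool_rot: [0.772, 0.635, 0.0, 0.0]
ft_force: [-0.8, 1.1, 7.4]
grip_width: 0.0003
grip_force: 3.6
```

Fully down: 10 mm of travel and about 7 N. Now I push forward.

```bash
python3 -m crank '[3,0,0,0,0,0,255,6,0,0,0,0,0,255,9,0,0,0,0,0,255,12,0,0,0,0,0,255,15,0,0,0,0,0,255]'; python3 -m crank '[3,0,0,0,0,0,255,6,0,0,0,0,0,255,9,0,0,0,0,0,255,12,0,0,0,0,0,255,15,0,0,0,0,0,255]'
```

```text
time: 9.47
position: [0.4559, -0.1037, 0.0639]
tool_rot: [0.772, 0.636, -0.0, 0.002]
ft_force: [-1.5, -6.2, 5.7]
grip_width: 0.0005
grip_force: 3.9
time: 9.88
position: [0.4588, -0.089, 0.0639]
tool_rot: [0.772, 0.636, -0.0, 0.002]
ft_force: [-2.2, -6.0, 5.5]
grip_width: 0.0002
grip_force: 3.8
```

```bash
python3 -m crank '[4,0,0,0,0,0,255,8,0,0,0,0,0,255,12,0,0,0,0,0,255,16,0,0,0,0,0,255,18,0,0,0,0,0,255]'; python3 -c "
from rig import robot
import cv2
c=robot.camera('top');cv2.imwrite('pics/t5.png',cv2.resize(c['pixels'][170:265,180:340,::-1],(800,475),interpolation=cv2.INTER_CUBIC))"
```

```text
time: 10.3
position: [0.4624, -0.0711, 0.0639]
tool_rot: [0.772, 0.636, 0.0, 0.002]
ft_force: [-1.5, -6.8, 6.0]
grip_width: 0.0007
grip_force: 3.8
```

View pics/t5.png

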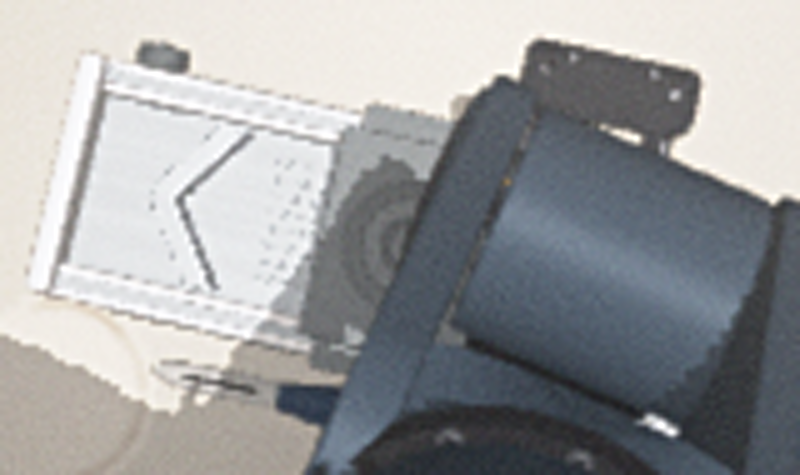

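The guard's front edge has moved about 35 mm, so it is past the catch. I'll raise the fingertip to wall height and slide on.

```bash
python3 -m crank '[0,0,-4,0,0,0,255,0,0,-8,0,0,0,255,0,0,-12,0,0,0,255,0,0,-16,0,0,0,255,4,0,-16,0,0,0,255]'; python3 -m crank '[7,0,0,0,0,0,255,14,0,0,0,0,0,255,21,0,0,0,0,0,255,28,0,0,0,0,0,255,35,0,0,0,0,0,255]';  python3 -m crank '[7,0,0,0,0,0,255,14,0,0,0,0,0,255,21,0,0,0,0,0,255,28,0,0,0,0,0,255,35,0,0,0,0,0,255]'; python3 to.py .4843 .049 .08 79
```

```text
time: 10.77
position: [0.4611, -0.0654, 0.0798]
tool_rot: [0.772, 0.635, -0.0, -0.001]
ft_force: [0.4, -0.8, 0.5]
grip_width: 0.0007
grip_force: 0.9
time: 11.18
position: [0.4683, -0.03, 0.0793]
tool_rot: [0.772, 0.636, -0.0, -0.0]
ft_force: [-0.0, -2.1, 1.2]
grip_width: 0.0004
grip_force: 1.0
time: 11.6
position: [0.4752, 0.004, 0.0793]
tool_rot: [0.772, 0.635, -0.0, -0.0]
ft_force: [-0.5, -1.9, -0.2]
grip_width: 0.0005
grip_force: 1.0
11.6 [0.4752 0.004  0.0793] [-0.5 -1.9 -0.2] shift [45.9  0.3 -0.7] turn [-0.04 -0.   -0.11]
```

```bash
python3 -m crank '[7,0,0,0,0,0,255,14,0,0,0,0,0,255,21,0,0,0,0,0,255,28,0,0,0,0,0,255,34,0,0,0,0,0,255]'; python3 -m crank '[2,0,0,0,0,0,255,4,0,0,0,0,0,255,6,0,0,0,0,0,255,8,0,0,0,0,0,255,8,0,0,0,0,0,255]'; python3 to.py .4843 .049 .08 79
```

```text
time: 12.02
position: [0.4819, 0.0373, 0.0793]
tool_rot: [0.772, 0.635, -0.0, -0.0]
ft_force: [-0.8, -1.1, -1.8]
grip_width: 0.0005
grip_force: 1.0
time: 12.43
position: [0.4835, 0.0447, 0.0795]
tool_rot: [0.772, 0.635, 0.0, -0.0]
ft_force: [1.0, 0.7, 0.5]
grip_width: 0.0008
grip_force: 0.0
12.4333 [0.4835 0.0447 0.0795] [1.  0.7 0.5] shift [ 4.4 -0.1 -0.5] turn [ 0.01 -0.02 -0.13]
```

```bash
python3 -m crank '[1,0,0,0,0,0,255,2,0,0,0,0,0,255,3,0,0,0,0,0,255,4,0,0,0,0,0,255,4,0,0,0,0,0,255]'; python3 -m crank '[1,0,0,0,0,0,255,2,0,0,0,0,0,255,3,0,0,0,0,0,255,3,0,0,0,0,0,255,3,0,0,0,0,0,255]'; python3 to.py .4843 .049 .08 79
```

```text
time: 12.85
position: [0.484, 0.0465, 0.0795]
tool_rot: [0.772, 0.636, -0.001, 0.001]
ft_force: [-2.6, -9.7, 0.4]
grip_width: 0.0002
grip_force: 4.8
time: 13.27
position: [0.484, 0.0466, 0.0796]
tool_rot: [0.771, 0.637, -0.003, 0.002]
ft_force: [-3.7, -21.6, 1.6]
grip_width: 0.0002
grip_force: 10.8
13.2667 [0.484  0.0466 0.0796] [ -3.7 -21.6   1.6] shift [ 2.4 -0.1 -0.5] turn [-0.06  0.44  0.13]
```

It stands firmly against the stop where expected. I'll back off, rise and check.

```bash
python3 -m crank '[-4,0,0,0,0,0,255,-9,0,0,0,0,0,255,-16,0,0,0,0,0,255,-22,0,0,0,0,0,255,-22,0,-4,0,0,0,255]'; python3 -m crank '[0,0,-20,0,0,0,255,0,0,-50,0,0,0,255,0,0,-80,0,0,0,255,0,0,-110,0,0,0,255,0,0,-130,0,0,0,255]';  python3 -m crank '[-40,0,0,0,0,0,255,-80,0,0,0,0,0,255,-120,0,0,0,0,0,255,-160,0,0,0,0,0,255,-200,0,0,0,0,0,255]'; python3 -m crank '[-40,0,0,0,0,0,255,-80,0,0,0,0,0,255,-80,0,0,0,0,0,255,-80,0,0,0,0,0,255,-80,0,0,0,0,0,255]'; python3 - <<'E'
from rig import robot
import cv2,numpy as np
a=robot.camera('top')['pixels'][120:270,160:345,::-1];b=robot.camera('scene')['pixels'][120:270,125:345,::-1]
r=lambda i,w:cv2.resize(i,(w,300),interpolation=cv2.INTER_CUBIC)
p=np.vstack([np.hstack([r(a,370),r(b,430)])]);cv2.imwrite('pics/end.png',p)
E
```

```text
time: 13.68
position: [0.48, 0.029, 0.0831]
tool_rot: [0.773, 0.635, -0.0, -0.001]
ft_force: [-0.5, 0.1, 0.6]
grip_width: 0.0005
grip_force: 0.0
time: 14.1
position: [0.4814, 0.0299, 0.2164]
tool_rot: [0.772, 0.635, 0.001, 0.001]
ft_force: [1.2, 0.3, -0.1]
grip_width: 0.0006
grip_force: 0.0
time: 14.52
position: [0.4415, -0.1677, 0.214]
tool_rot: [0.772, 0.636, 0.0, 0.0]
ft_force: [-0.1, 0.5, -0.0]
grip_width: 0.0005
grip_force: 0.0
time: 14.93
position: [0.4262, -0.2443, 0.2134]
tool_rot: [0.772, 0.635, 0.0, -0.001]
ft_force: [-0.2, 0.2, 0.1]
grip_width: 0.0007
grip_force: 0.0
```

View pics/end.png

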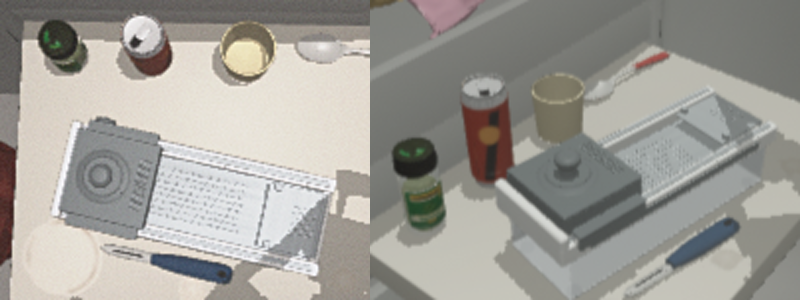

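The guard is against the far bar (left panel, about (70,170)) and covers the blade. The catch plate with its ears lies free at about (290,225), and the peeler, jar, can and cup are where they were.

```bash
python3 -c "
from rig import robot
print(robot.hand_in())"
```

```text
the job is handed in; nothing more can be done
None
```

The guard is pushed past the pressed catch and sits against the far stop over the blade; the arm is clear, the bystanders look undisturbed, and the job is handed in at about 15 s (catch return not measured, only seen lying free).

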